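Chisels laid out for sharpening

ROBOT

A 6-joint arm with a two-finger parallel gripper is mounted at the origin on a cart in front of the work surface, level with it; the furniture and walls round the work are solid. World frame = base frame: x ahead of the robot, y to its left, z up, the work surface at z = 0. Lengths are in mm, angles in rad, forces in N, time in s.
With the tool pointing down it reaches from about 400 to 925 mm from the base axis. Payload 12.5 kg.
Tool frame: the origin (TCP) lies at the very end of the fingers, on their centre line; the grasp point (between the pads) lies grip_depth behind it (grip_depth is the distance from the TCP to the grasp point, in mm); z points along the fingers, y is the line along which they close (so a half turn about z gives the same grasp; the last joint's range is limited). The gripper opens to 95 mm and grips with 3 to 60 N. Pads are 20 mm wide; open, the fingers measure 119 mm over their backs; the gripper's body (75 mm by 180 mm) begins 59 mm behind the grasp point.
Start: joints at [-1.282, 0.491, 1.559, -0, 1.092, -0.106], TCP at [240.414, -576.93, 214.661] pointing down, gripper open.
Joint ranges: [-3.1, 3.1], [-0.84, 2.19], [0.05, 2.79], [-1.13, 4.28], [0.06, 2.93], [-2.69, 2.69]. Speed limits (rad/s): [2.22, 2.22, 2.79, 3.14, 3.14, 3.14].

INTERFACE

Orientations are given as [roll, pitch, yaw] about the fixed x, y, z axes, in that order (R = Rz(yaw) Ry(pitch) Rx(roll)).
In Python, from cell import state, read_camera, job_done, grip_depth gives the robot as it stands.
- The arm moves only by the tool drive_tool, never from a script. Its argument "targets" is a list of rows, each an object with "jaw": the opening, from 0 (shut) to 1 (fully open); "travel": the shift along the tool's x, y, z in m, a list of three; "twist": the turn about the tool's z in rad. In form: [{"jaw": jaw, "travel": [tx, ty, tz], "twist": twist}, ...]. A call has 1 to 8 rows; each row is the pose to reach, as a shift and turn from the pose commanded when the call began, along the tool's axes at that moment; what a row does not reach only later rows make up. A row lasts 1/12 s, in which the tool goes at most 41.7 mm and 7.16 degrees, less where a joint would pass 70% of its speed; a pose out of reach is approached as far as the arm can. A call with a gripper value outside its range is refused whole. The fingers move at their own pace and stop on an object; the grip force is fixed at half the most. Time passes only in rows, so rows that repeat a pose let the fingers close. It gives the time, the measured TCP pose, the force, the opening and the grip force at its end, in the units of the state.
- state(): the state, without advancing time (a new reading comes with each control period).
- read_camera(name): name is "scene" or "top" or "wrist"; returns a dict with "frame" (480x640x3 uint8, red, green, blue), "fx", "fy", "cx", "cy" (pixels), "R" (3x3) and "t" (3): a world point X has camera coordinates R X + t. Camera axes: x right, y down, z forward; pixel columns grow to the right and rows downward; lengths in mm; the calibration is good to about 2 mm. A picture is of the moment at which its call begins. There is no depth.
- job_done(): hands the job in; it is judged then, once.
The state is a dict: "t": time; "joints": joint angles; "qvel": joint speeds; "tau": joint torques, N m; "eef_pos": TCP position; "tcp_rot": TCP orientation; "ft_force": force on the tool from outside, world axes, zero at the start; "moment": the same for the moment, N m; "opening": opening from 0.0 (shut) to 1.0 (fully open); "grip_force": force on a finger pad.
Only numpy, scipy, OpenCV 4.12 (cv2) and the standard library are available. Lean on these libraries where they do the work, as an engineer would, in place of code of your own. Each camera call takes 0.05 s, during which the arm holds its last target. There are 200 camera calls.

TASK

The chisels are to be sharpened in turn: lay the four that lie to the left and right of the pale wooden chisel rest in its notches, one to a notch, in order of blade width, the narrowest in the notch at the oilstone's end and the widest at the end of the oilstone's lid. Each chisel lies flat and square to the rest, the middle of its blade down in the notch, its handle on the bench on the robot's side, about in the middle of its notch. Leave the brown and the pale offcut in front of the rest where they lie.

Things in the scene. Friction and masses are not known exactly. Their poses are not given: they have to be found in the camera images.
- chisel_narrow: Narrowest chisel: blade 8 mm wide, 255 mm long, turned pale-yellow wooden handle. Loose on the bench, handle to the robot. Origin mid-length, at bench height under it; y points to the handle's butt (blade to -y), z up. Round handle 27 mm thick, y 26 to 127 mm; blade underside 5 mm up, y 0 to -128 mm. Grip the handle from above, about 45 mm from the origin.
- chisel_medium: Second-narrowest chisel: blade 16 mm wide, 260 mm long, light orange-brown handle. Loose on the bench, handle to the robot. Origin mid-length, at bench height under it; y points to the handle's butt (blade to -y), z up. Round handle 29 mm thick, y 13 to 130 mm; blade underside 8 mm up, y -14 to -130 mm. Grip the handle from above, about 45 mm from the origin.
- chisel_broad: Third in width, the longest: blade 24 mm wide, 305 mm long, light orange-brown handle. Loose on the bench, handle to the robot. Origin mid-length, at bench height under it; y points to the handle's butt (blade to -y), z up. Round handle 28 mm thick, y 26 to 152 mm; blade underside 5 mm up, y 0 to -152 mm. Grip the handle from above, about 45 mm from the origin.
- chisel_widest: Chisel with the widest blade: 30 mm wide, 275 mm long, dark brown handle. Loose on the bench, handle to the robot. Origin mid-length, at bench height under it; y points to the handle's butt (blade to -y), z up. Round handle 32 mm thick, y 16 to 137 mm; blade underside 5 mm up, y -12 to -137 mm. Grip the handle from above, about 45 mm from the origin.
- chisel_rest: Fixed pale wooden comb, 288 mm along its y (across the bench), 44 mm along its x (away from the robot), 20 mm high. Origin: centre of its underside, on the bench. Four notches run along x, open above, 46 mm wide, floor 3 mm up, centres at y = -105, -35, 35, 105 mm. With a chisel's origin 65 mm on the robot's side (-x) of the rest's origin, mid-blade lies in the notch.
- oilstone: Oilstone: a grey stone in a low wooden box, 66 mm (x) by 215 mm (y) by 38 mm high, fixed to the bench behind the work, beyond the left or the right end of the rest (it changes sides with its lid). Origin: centre of its underside.
- oilstone_lid: Lid of the oilstone, all brown wood, 74 mm (x) by 225 mm (y) by 30 mm high, fixed to the bench beyond the other end of the rest. Not to be handled. Origin: centre of its underside.
- offcut_brown: Loose bystander: small reddish-brown sawn offcut, 34 x 75 x 34 mm, on the bench between robot and rest. Origin: centre of its underside.
- offcut_pale: Loose bystander: small pale sawn offcut, 30 x 92 x 20 mm, on the bench between robot and rest. Origin: centre of its underside.

How it is judged:
By the outcome, as a careful person would: the job done as asked, in the order asked, and still so for the second after the job is handed in, with the robot touching nothing.
It also fails if it takes over 99 s, if anything falls off the work surface, if the arm or the gripper's body presses on something with over 40 N, if the wrist force passes 120 N, or if a joint passes its speed limit or range.

## Working session

There is one attempt and no reset: what is moved stays moved. The work goes in short steps, Python scripts to look and compute and a tool call to move; the robot and the scene stay as the last step left them, time stands still between calls to the robot, and variables do not carry over. Pictures are saved under pics/ and viewed, at most 14 in all, crops included, and the job is handed in when it is done.

Besides the shell and the picture viewer there is one more tool, called after "Call:" in YAML: its name, and indented under it one key for each argument. drive_tool: Moves the arm, as the interface text tells. Its arguments: {"type":"object","properties":{"targets":{"type":"array"}},"required":["targets"]}

```bash
mkdir -p pics; ls
python3 - <<'E'
from cell import state, read_camera, grip_depth
import cv2,pickle
s=state();print(s['t'],s['eef_pos'],s['tcp_rot'],s['opening'],grip_depth)
for n in('top','scene'):
    c=read_camera(n);pickle.dump(c,open(f'{n}.pkl','wb'));cv2.imwrite(f'pics/{n}0.png',c['frame'][:,:,::-1])
    print(n,c['fx'],c['cx'],c['cy'],c['R'],c['t'])
E
```

```text
pics
0.0 [ 240.33832897 -576.66345062  214.0597477 ] [-3.14044112e+00 -1.12128714e-04  3.94800724e-01] 0.9996803211126642 18.8
top 566.2421669928682 310.45900752037386 238.82019756756065 [[ 0.01381472 -0.99990194 -0.00229376]
 [-0.98663869 -0.01325897 -0.16238315]
 [ 0.16233681  0.00450639 -0.98672512]] [  11.66924435  566.9459827  1510.2388067 ]
scene 451.13671258974716 330.0236240002698 241.22634664617792 [[-0.77600201 -0.63069808 -0.00638796]
 [-0.31657503  0.39822925 -0.86092608]
 [ 0.5455283  -0.6660581  -0.50868997]] [435.92327156 196.66375439 968.13988432]
```

View pics/top0.png

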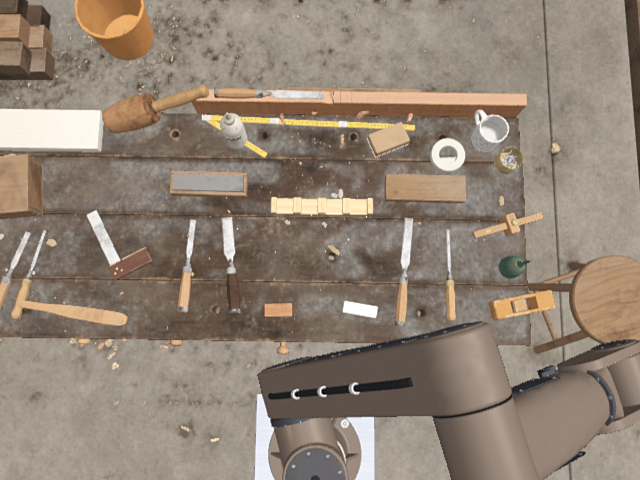

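View pics/scene0.png

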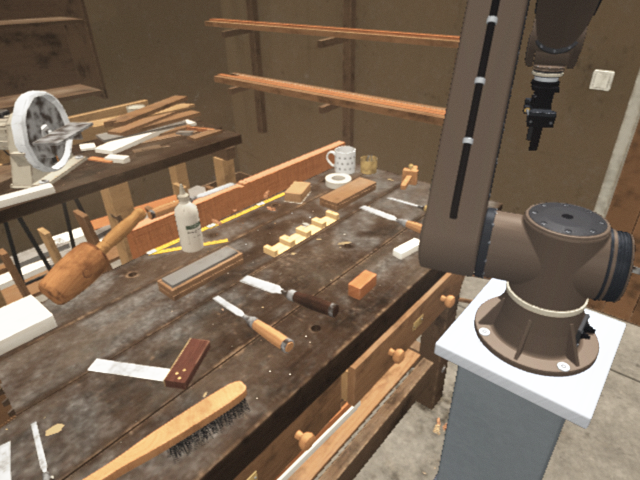

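The top view shows the oilstone on the left (208,183), which is +y, and the lid on the right (425,187). The rest is at (322,206). From left to right the chisels are medium (188,265), widest (231,265), broad (404,270) and narrow (450,275). The offcuts are at (278,310) and (360,309). The scene view agrees. Next I'll segment the handles and blades.

```bash
cat > h.py <<'E'
import numpy as np,cv2
def ray(c,uv,z):
    uv=np.atleast_2d(uv).astype(float)
    d=np.c_[(uv[:,0]-c['cx'])/c['fx'],(uv[:,1]-c['cy'])/c['fy'],np.ones(len(uv))]@c['R']
    o=-c['R'].T@c['t']
    return o+d*((z-o[2])/d[:,2])[:,None]
def proj(c,X):
    p=np.atleast_2d(X)@c['R'].T+c['t']
    return np.c_[p[:,0]/p[:,2]*c['fx']+c['cx'],p[:,1]/p[:,2]*c['fy']+c['cy']]
E
python3 - <<'E'
import pickle,cv2,numpy as np
from h import *
c=pickle.load(open('top.pkl','rb'));f=c['frame']
im=f[180:330,160:480][:,:,::-1]
cv2.imwrite('pics/c1.png',cv2.resize(im,None,fx=2.5,fy=2.5,interpolation=cv2.INTER_CUBIC))
print([np.round(ray(c,p,12)[0]) for p in [(188,265),(231,265),(404,270),(450,275),(322,206),(278,310),(360,309)]])
hsv=cv2.cvtColor(f,cv2.COLOR_RGB2HSV)
for n,(u0,v0,u1,v1) in dict(med=(170,215,205,315),wid=(215,212,250,316),broad=(390,212,420,330),nar=(440,225,462,325),rest=(265,192,380,220)).items():
    for k in (0,1):
        b=hsv[v0:v1,u0:u1]
        m=((b[...,1]>95)&(b[...,2]>110)) if k==0 else ((b[...,1]<60)&(b[...,2]>135))
        if n=='rest': m=(b[...,2]>150)&(b[...,1]>60)
        m=m.astype(np.uint8);nn,l,st,ce=cv2.connectedComponentsWithStats(m)
        if nn<2: continue
        i=1+st[1:,4].argmax();r=cv2.minAreaRect(np.argwhere(l==i)[:,::-1].astype(np.float32))
        print(n,k,st[i],ce[i]+[u0,v0],r[1],r[2])
E
```

```text
[array([494., 360.,  12.]), array([495., 240.,  12.]), array([ 488., -242.,   12.]), array([ 476., -370.,   12.]), array([667., -12.,  12.]), array([373., 106.,  12.]), array([ 378., -120.,   12.])]
med 0 [ 8 58  7 34 90] [180.6        289.46666667] (3.007326364517212, 33.24055480957031) 7.352379322052002
med 1 [ 13   4  14  54 337] [189.69139466 244.96735905] (8.358311653137207, 53.63249969482422) 5.710593223571777
wid 0 [ 5 69  1  1  1] [220. 281.] (0.0, 0.0) 0.0
wid 1 [  6   5  15  57 543] [228.45856354 242.03314917] (56.570159912109375, 11.399527549743652) 85.91438293457031
broad 0 [  6  72   9  36 169] [399.08284024 301.04142012] (6.268734931945801, 35.5228271484375) 5.710592269897461
broad 1 [  0   6  28  66 717] [404.33472803 245.20781032] (26.090599060058594, 65.47042846679688) 5.599339485168457
nar 0 [  6  55   9  40 236] [449.67372881 302.41949153] (39.0, 8.0) 90.0
nar 1 [  0   0  22  55 641] [451.05616225 245.14664587] (54.0, 21.0) 90.0
rest 0 [   6    5  102   18 1269] [321.53427896 205.58628842] (17.0, 101.0) 90.0
rest 1 [   6    5  102   18 1269] [321.53427896 205.58628842] (17.0, 101.0) 90.0
```

View pics/c1.png

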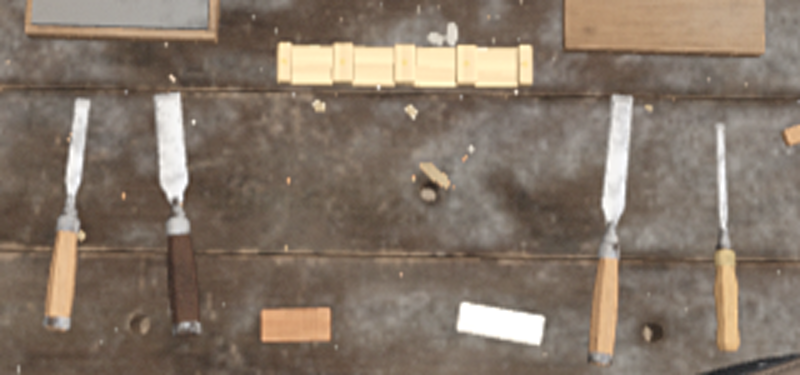

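The crop shows these points, tip then butt: medium (83,99)-(57,328), widest (167,94)-(188,332), broad (622,96)-(601,361), narrow (720,124)-(729,349). The rest's ends are at (277,64) and (533,64).

Run:
```python
import pickle
from h import *
c=pickle.load(open('top.pkl','rb'))
P=lambda p,z: ray(c,np.array(p)/2.5+[160-.3,180-.3],z)[0]
for n,t,b,L,r in [('med',(83,99),(57,328),260,14),('wid',(167,94),(188,332),275,16),('bro',(622,96),(601,361),305,14),('nar',(720,124),(729,349),255,13)]:
    T=P(t,7);B=P(b,r);d=(B-T)[:2];o=(T+B)[:2]/2
    u=d/np.hypot(*d);print(n,'len',np.hypot(*d).round(),L,'origin',o.round(1),'grip',(o+45*u).round(1),'axis angle off -x deg',np.degrees(np.arctan2(u[1],-u[0])).round(1))
print('rest L',P((277,64),20),'R',P((533,64),20),'back',P((405,43),20),'front',P((405,86),10))
for p in [(261,310),(330,342),(458,303),(545,345)]:print(P(p,25).round())
```

```text
med len 259.0 260 origin [495.6 361.3] grip [450.7 363.9] axis angle off -x deg 3.3
wid len 270.0 275 origin [497.9 241.4] grip [453.3 235.6] axis angle off -x deg -7.4
bro len 299.0 305 origin [ 487.6 -243.4] grip [ 442.8 -239.1] axis angle off -x deg 5.5
nar len 252.0 255 origin [ 479.7 -368.8] grip [ 434.7 -369.2] axis angle off -x deg -0.5
rest L [665.48284343 133.67919895  20.        ] R [ 669.32707755 -155.4116758    20.        ] back [691.73718692 -10.63919302  20.        ] front [644.14273336 -11.31626668  10.        ]
[389. 144.  25.]
[355.  68.  25.]
[399. -72.  25.]
[ 355. -167.   25.]
```

Call:
drive_tool:
  targets:
    - {"jaw":0.7,"travel":[0.26,-0.117,0.094],"twist":0.386}
    - {"jaw":0.7,"travel":[0.26,-0.117,0.094],"twist":0.386}
    - {"jaw":0.7,"travel":[0.26,-0.117,0.094],"twist":0.386}
    - {"jaw":0.7,"travel":[0.26,-0.117,0.094],"twist":0.386}
    - {"jaw":0.7,"travel":[0.26,-0.117,0.094],"twist":0.386}
    - {"jaw":0.7,"travel":[0.26,-0.117,0.094],"twist":0.386}
    - {"jaw":0.7,"travel":[0.26,-0.117,0.094],"twist":0.386}
    - {"jaw":0.7,"travel":[0.26,-0.117,0.094],"twist":0.386}

```text
t: 0.77
eef_pos: [437.5, -364.6, 118.6]
tcp_rot: [-3.139, 0.002, 0.012]
ft_force: [0.0, 0.3, -0.7]
opening: 0.702
grip_force: 0.0
```

Call:
drive_tool:
  targets:
    - {"jaw":0.7,"travel":[0,0,0],"twist":0}
    - {"jaw":0.7,"travel":[0,0,0],"twist":0}
    - {"jaw":0.7,"travel":[0,0,0],"twist":0}

```text
t: 1.02
eef_pos: [434.9, -369.9, 121.0]
tcp_rot: [3.141, -0.0, 0.008]
ft_force: [0.1, 0.7, 0.0]
opening: 0.701
grip_force: 0.0
```

Run:
```python
from cell import state, read_camera
import cv2
from h import *
import pickle
s=state();print(s['t'],s['eef_pos'],s['tcp_rot'],s['joints'])
c=read_camera('wrist');pickle.dump(c,open('w1.pkl','wb'))
cv2.imwrite('pics/w1.png',c['frame'][:,:,::-1]);print(c['fx'],-c['R'].T@c['t'],proj(c,[[435,-369,14],[480,-369,7]]))
```

```text
1.0167 [ 434.94364847 -369.93825867  120.98908869] [ 3.14096366e+00 -3.14174294e-04  8.10004892e-03] [-8.20387588e-01  5.26724301e-01  1.79193661e+00 -2.64335166e-04
  8.22255869e-01  7.42488622e-01]
376.0304570685823 [ 518.93854017 -368.98705371  290.81916548] [[320.45809034 230.85277466]
 [320.9419121  170.843965  ]]
```

View pics/w1.png

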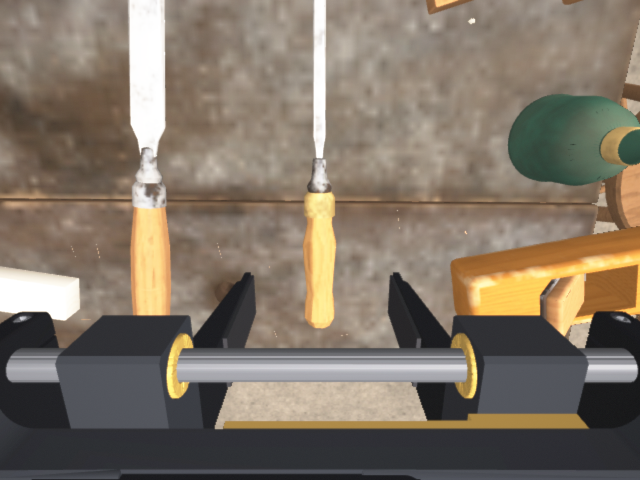

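The wrist view shows the narrow handle centred: column 320, rows 192 to 327, blade along column 319. I'll refine the along-axis position from the handle's ends.

Run:
```python
import pickle
from h import *
c=pickle.load(open('w1.pkl','rb'))
print(ray(c,[(319,192),(320,327),(319,158)],13),ray(c,[(319,155),(319,10)],7),ray(c,[(149,208),(150,310),(147,30)],14))
```

```text
[[ 465.05546028 -367.67487224   13.        ]
 [ 350.44739065 -369.26653046   13.        ]
 [ 490.12317449 -367.51015546   13.        ]] [[ 491.69553705 -367.46383823    7.        ]
 [ 586.81130953 -366.83884449    7.        ]] [[ 451.9344394  -239.42841245   14.        ]
 [ 365.76052079 -229.25825477   14.        ]
 [ 572.50400023 -253.48991944   14.        ]]
```

Call:
drive_tool:
  targets:
    - {"jaw":0.7,"travel":[0,-0.001,0.04],"twist":0}
    - {"jaw":0.7,"travel":[0,-0.001,0.08],"twist":0}
    - {"jaw":0.7,"travel":[0,-0.001,0.105],"twist":0}
    - {"jaw":0.7,"travel":[0,-0.001,0.117],"twist":0}
    - {"jaw":0.7,"travel":[0,-0.001,0.117],"twist":0}
    - {"jaw":0,"travel":[0,-0.001,0.117],"twist":0}
    - {"jaw":0,"travel":[0,-0.001,0.117],"twist":0}
    - {"jaw":0,"travel":[0,-0.001,0.117],"twist":0}

```text
t: 1.73
eef_pos: [435.7, -368.7, 4.9]
tcp_rot: [3.14, -0.001, 0.008]
ft_force: [0.7, -0.0, 0.1]
opening: 0.544
grip_force: 0.0
```

Call:
drive_tool:
  targets:
    - {"jaw":0,"travel":[0,0,0],"twist":0}
    - {"jaw":0,"travel":[0,0,0],"twist":0}
    - {"jaw":0,"travel":[0,0,0],"twist":0}
    - {"jaw":0,"travel":[0,0,-0.02],"twist":0}
    - {"jaw":0,"travel":[0,0,-0.045],"twist":0}
    - {"jaw":0,"travel":[0,0,-0.08],"twist":0}
    - {"jaw":0,"travel":[0,0,-0.08],"twist":0}
    - {"jaw":0,"travel":[0,0,-0.08],"twist":0}

```text
t: 2.4
eef_pos: [436.0, -368.4, 85.4]
tcp_rot: [3.139, -0.003, 0.009]
ft_force: [-0.5, 0.6, -0.3]
opening: 0.017
grip_force: 0.0
```

The fingers were slower than I allowed for, so the lift began before the grip. I'll check that the chisel wasn't moved.

Call:
drive_tool:
  targets:
    - {"jaw":0.55,"travel":[0,0,-0.035],"twist":0}
    - {"jaw":0.55,"travel":[0,0,-0.035],"twist":0}
    - {"jaw":0.55,"travel":[0,0,-0.035],"twist":0}
    - {"jaw":0.55,"travel":[0,0,-0.035],"twist":0}
    - {"jaw":0.55,"travel":[0,0,-0.035],"twist":0}
    - {"jaw":0.55,"travel":[0,0,-0.035],"twist":0}
    - {"jaw":0.55,"travel":[0,0,-0.035],"twist":0}
    - {"jaw":0.55,"travel":[0,0,-0.035],"twist":0}

```text
t: 3.07
eef_pos: [435.3, -367.8, 118.1]
tcp_rot: [-3.141, 0.001, 0.009]
ft_force: [-0.2, 0.1, 0.3]
opening: 0.513
grip_force: 0.0
```

Run:
```python
from cell import state, read_camera
import cv2
from h import *
s=state();print(s['t'],s['eef_pos'],s['tcp_rot'],s['opening'])
c=read_camera('wrist')
cv2.imwrite('pics/w2.png',c['frame'][:,:,::-1])
hs=cv2.cvtColor(c['frame'],cv2.COLOR_RGB2HSV)[180:340,270:370]
m=((hs[...,1]>95)&(hs[...,2]>120)&(hs[...,0]>10)).astype(np.uint8)
n,l,st,ce=cv2.connectedComponentsWithStats(m);i=1+st[1:,4].argmax()
q=np.argwhere(l==i)[:,::-1]+[270,180];print(st[i],ce[i])
g=q[:,1];print([ray(c,q[abs(g-r)<4].mean(0),13)[0].round(1) for r in (g.min()+5,np.median(g),g.max()-5)])
```

```text
3.0667 [ 435.28037371 -367.80693646  118.05034993] [-3.14098423e+00  6.16145767e-04  8.80316937e-03] 0.5133645848784588
[  22   12   78  139 4023] [52.62416107 79.69475516]
[array([ 462. , -370.2,   13. ]), array([ 412.8, -367.9,   13. ]), array([ 354.6, -368.8,   13. ])]
```

View pics/w2.png

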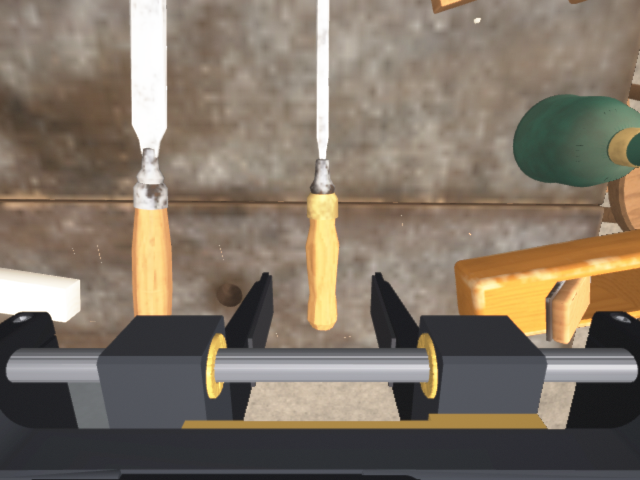

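The picture shows the chisel where it was (handle column 321, rows 193 to 328). I'll descend again and wait longer for the fingers.

Call:
drive_tool:
  targets:
    - {"jaw":0.55,"travel":[0,0,0.04],"twist":0}
    - {"jaw":0.55,"travel":[0,0,0.08],"twist":0}
    - {"jaw":0.55,"travel":[0,0,0.105],"twist":0}
    - {"jaw":0.55,"travel":[0,0,0.115],"twist":0}
    - {"jaw":0,"travel":[0,0,0.115],"twist":0}
    - {"jaw":0,"travel":[0,0,0.115],"twist":0}
    - {"jaw":0,"travel":[0,0,0.115],"twist":0}
    - {"jaw":0,"travel":[0,0,0.115],"twist":0}

```text
t: 3.78
eef_pos: [435.8, -368.3, 4.6]
tcp_rot: [3.14, -0.001, 0.009]
ft_force: [0.3, -0.7, 0.1]
opening: 0.326
grip_force: 0.0
```

Call:
drive_tool:
  targets:
    - {"jaw":0,"travel":[0,0,0],"twist":0}
    - {"jaw":0,"travel":[0,0,0],"twist":0}
    - {"jaw":0,"travel":[0,0,0],"twist":0}
    - {"jaw":0,"travel":[0,0,0],"twist":0}
    - {"jaw":0,"travel":[0,0,0],"twist":0}

```text
t: 4.2
eef_pos: [435.7, -368.2, 4.3]
tcp_rot: [3.141, -0.001, 0.009]
ft_force: [-0.4, -0.6, 7.4]
opening: 0.253
grip_force: 29.8
```

Call:
drive_tool:
  targets:
    - {"jaw":0,"travel":[0,0,-0.02],"twist":0}
    - {"jaw":0,"travel":[0,0,-0.05],"twist":0}
    - {"jaw":0,"travel":[0,-0.015,-0.08],"twist":0}
    - {"jaw":0,"travel":[0.01,-0.045,-0.09],"twist":0}
    - {"jaw":0,"travel":[0.02,-0.08,-0.09],"twist":0}
    - {"jaw":0,"travel":[0.03,-0.12,-0.09],"twist":0}
    - {"jaw":0,"travel":[0.04,-0.16,-0.09],"twist":0}
    - {"jaw":0,"travel":[0.05,-0.2,-0.09],"twist":0}

```text
t: 4.87
eef_pos: [483.6, -165.8, 93.8]
tcp_rot: [3.141, -0.0, 0.008]
ft_force: [1.9, -0.2, -1.7]
opening: 0.256
grip_force: 29.8
```

Call:
drive_tool:
  targets:
    - {"jaw":0,"travel":[0.01,-0.04,0],"twist":0}
    - {"jaw":0,"travel":[0.02,-0.08,0],"twist":0}
    - {"jaw":0,"travel":[0.03,-0.12,0],"twist":0}
    - {"jaw":0,"travel":[0.045,-0.16,0],"twist":0}
    - {"jaw":0,"travel":[0.06,-0.195,0],"twist":0}
    - {"jaw":0,"travel":[0.07,-0.225,0],"twist":0}
    - {"jaw":0,"travel":[0.075,-0.245,0],"twist":-0.004}
    - {"jaw":0,"travel":[0.076,-0.259,0],"twist":-0.004}

```text
t: 5.53
eef_pos: [557.7, 94.4, 93.5]
tcp_rot: [-3.142, -0.0, 0.015]
ft_force: [-0.5, 0.1, -1.4]
opening: 0.252
grip_force: 29.8
```

Call:
drive_tool:
  targets:
    - {"jaw":0,"travel":[0,0,0],"twist":0}
    - {"jaw":0,"travel":[0,0,0],"twist":0}
    - {"jaw":0,"travel":[0,0,0],"twist":0}

```text
t: 5.78
eef_pos: [557.0, 91.2, 93.6]
tcp_rot: [3.141, 0.0, 0.012]
ft_force: [-0.7, -0.5, -0.7]
opening: 0.257
grip_force: 29.8
```

Run:
```python
from cell import state, read_camera
import cv2,pickle
from h import *
s=state();print(s['t'],s['eef_pos'],s['tcp_rot'],s['opening'],s['grip_force'])
c=read_camera('wrist');pickle.dump(c,open('w3.pkl','wb'))
cv2.imwrite('pics/w3.png',c['frame'][:,:,::-1])
x,y=np.meshgrid([645,689],[-155,-11,133]);print(proj(c,np.c_[x.ravel(),y.ravel(),np.full(6,20)]).round())
```

```text
5.7833 [557.00179298  91.22836233  93.56332957] [3.14132790e+00 4.41501622e-04 1.21525047e-02] 0.25728626209354144 29.8391284304671
[[723. 115.]
 [748.  36.]
 [490. 112.]
 [501.  32.]
 [256. 109.]
 [253.  29.]]
```

View pics/w3.png

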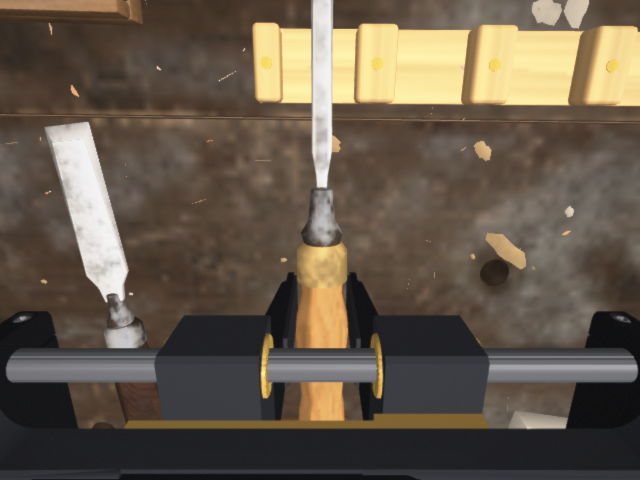

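The chisel hangs straight, with its blade at column 322. The end post spans columns 253 to 282 and the second post 355 to 397, with their fronts at row 102. I'll compute the rest's pose from the posts' tops.

Run:
```python
import pickle
from h import *
c=pickle.load(open('w3.pkl','rb'))
print(-c['R'].T@c['t'])
uv=np.array([(254,102),(282,102),(355,103),(395,103),(467,104),(510,105),(570,106)]);print(ray(c,uv,20).round(1))
print('buttons',ray(c,[(266,63),(377,64),(494,65),(612,66)],20).round(1))
print('blade',ray(c,[(323,5),(322,180)],98).round(1), 'ferr/handle', ray(c,[(321,244)],104).round(1))
```

```text
[641.12153247  92.44630973 263.32430891]
[[648.9 133.8  20. ]
 [649.1 116.7  20. ]
 [649.1  72.1  20. ]
 [649.4  47.6  20. ]
 [649.4   3.5  20. ]
 [649.2 -22.9  20. ]
 [649.  -59.8  20. ]]
buttons [[670.9 125.8  20. ]
 [671.2  59.8  20. ]
 [671.5  -9.8  20. ]
 [671.8 -80.   20. ]]
blade [[682.2  92.4  98. ]
 [614.3  91.9  98. ]] ferr/handle [[586.5  92.  104. ]]
```

Call:
drive_tool:
  targets:
    - {"jaw":0,"travel":[0.004,-0.0025,0.02],"twist":0.004}
    - {"jaw":0,"travel":[0.004,-0.0025,0.045],"twist":0.004}
    - {"jaw":0,"travel":[0.004,-0.0025,0.065],"twist":0.004}
    - {"jaw":0,"travel":[0.004,-0.0025,0.08],"twist":0.004}
    - {"jaw":0,"travel":[0.004,-0.0025,0.0885],"twist":0.004}
    - {"jaw":0,"travel":[0.004,-0.0025,0.0885],"twist":0.004}
    - {"jaw":0,"travel":[0.004,-0.0025,0.0885],"twist":0.004}
    - {"jaw":0.5,"travel":[0.004,-0.0025,0.0885],"twist":0.004}

```text
t: 6.5
eef_pos: [561.6, 94.2, 5.7]
tcp_rot: [3.142, -0.001, 0.008]
ft_force: [0.7, 0.8, -0.6]
opening: 0.284
grip_force: 0.0
```

Call:
drive_tool:
  targets:
    - {"jaw":0.5,"travel":[0,0,0],"twist":0}
    - {"jaw":0.5,"travel":[0,0,0],"twist":0}
    - {"jaw":0.5,"travel":[0,0,0],"twist":0}
    - {"jaw":0.5,"travel":[0,0,0],"twist":0}
    - {"jaw":0.5,"travel":[0,0,-0.03],"twist":0}
    - {"jaw":0.5,"travel":[0,0,-0.07],"twist":0}
    - {"jaw":0.5,"travel":[0,0,-0.11],"twist":0}
    - {"jaw":0.5,"travel":[0,0,-0.115],"twist":0}

```text
t: 7.17
eef_pos: [563.6, 95.0, 126.2]
tcp_rot: [-3.141, -0.009, 0.009]
ft_force: [0.4, 0.6, 0.7]
opening: 0.5
grip_force: 0.0
```

Call:
drive_tool:
  targets:
    - {"jaw":0.55,"travel":[-0.015,-0.038,0],"twist":0}
    - {"jaw":0.55,"travel":[-0.03,-0.075,0],"twist":0.02}
    - {"jaw":0.55,"travel":[-0.045,-0.112,0],"twist":0.04}
    - {"jaw":0.55,"travel":[-0.06,-0.15,0],"twist":0.066}
    - {"jaw":0.55,"travel":[-0.075,-0.187,0],"twist":0.066}
    - {"jaw":0.55,"travel":[-0.09,-0.225,0],"twist":0.066}
    - {"jaw":0.55,"travel":[-0.103,-0.255,0],"twist":0.066}
    - {"jaw":0.55,"travel":[-0.108,-0.27,0],"twist":0.066}

```text
t: 7.83
eef_pos: [448.9, 366.8, 119.9]
tcp_rot: [-3.141, 0.0, -0.055]
ft_force: [-0.3, 0.1, -0.6]
opening: 0.551
grip_force: 0.0
```

Call:
drive_tool:
  targets:
    - {"jaw":0.55,"travel":[0,0,0],"twist":0}
    - {"jaw":0.55,"travel":[0,0,0],"twist":0}
    - {"jaw":0.55,"travel":[0,0,0],"twist":0}

```text
t: 8.08
eef_pos: [451.1, 363.1, 119.9]
tcp_rot: [3.141, 0.0, -0.057]
ft_force: [1.3, 0.1, -0.4]
opening: 0.549
grip_force: 0.0
```

Run:
```python
from cell import state, read_camera
import cv2,pickle
from h import *
s=state();print(s['t'],s['eef_pos'],s['tcp_rot'],s['opening'],s['joints'][5])
c=read_camera('wrist');pickle.dump(c,open('w4.pkl','wb'))
cv2.imwrite('pics/w4.png',c['frame'][:,:,::-1])
c=read_camera('top');pickle.dump(c,open('top2.pkl','wb'))
```

```text
8.0833 [451.08933612 363.09388983 119.88731283] [ 3.14119636e+00  1.93681979e-04 -5.73377117e-02] 0.5488677784318214 2.1921110849793983
```

View pics/w4.png

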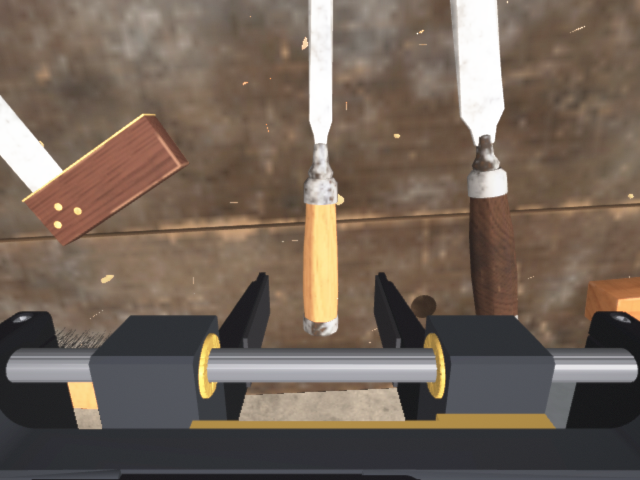

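The handle is centred (column 321, rows 178 to 333) and aligned, so I'll grip it.

Call:
drive_tool:
  targets:
    - {"jaw":0.55,"travel":[0,0,0.04],"twist":0}
    - {"jaw":0.55,"travel":[0,0,0.08],"twist":0}
    - {"jaw":0.55,"travel":[0,0,0.105],"twist":0}
    - {"jaw":0.55,"travel":[0,0,0.116],"twist":0}
    - {"jaw":0,"travel":[0,0,0.116],"twist":0}
    - {"jaw":0,"travel":[0,0,0.116],"twist":0}
    - {"jaw":0,"travel":[0,0,0.116],"twist":0}
    - {"jaw":0,"travel":[0,0,0.116],"twist":0}

```text
t: 8.85
eef_pos: [451.6, 363.9, 5.4]
tcp_rot: [-3.14, -0.002, -0.058]
ft_force: [0.3, 0.0, -0.3]
opening: 0.326
grip_force: 0.0
```

Call:
drive_tool:
  targets:
    - {"jaw":0,"travel":[0,0,0],"twist":0}
    - {"jaw":0,"travel":[0,0,0],"twist":0}
    - {"jaw":0,"travel":[0,0,0],"twist":0}
    - {"jaw":0,"travel":[0,0,0],"twist":0}
    - {"jaw":0,"travel":[0,0,0],"twist":0}

```text
t: 9.27
eef_pos: [451.5, 364.0, 5.2]
tcp_rot: [-3.141, -0.001, -0.057]
ft_force: [-0.5, -1.2, 8.1]
opening: 0.259
grip_force: 30.0
```

Run:
```python
import pickle
from h import *
c=pickle.load(open('w4.pkl','rb'))
print(ray(c,[(321,333),(320,204),(320,178),(320,60)],12).round(1)); print('wid',ray(c,[(488,172),(496,315),(479,60)],14).round(1))
c=pickle.load(open('top2.pkl','rb'));im=c['frame'][180:330,230:430][:,:,::-1]
cv2.imwrite('pics/t2.png',cv2.resize(im,None,fx=4,fy=4,interpolation=cv2.INTER_CUBIC))
```

```text
[[361.  368.8  12. ]
 [472.1 363.2  12. ]
 [491.7 362.   12. ]
 [571.4 357.4  12. ]]
wid [[489.4 239.2  14. ]
 [371.  223.9  14. ]
 [565.1 250.8  14. ]]
```

View pics/t2.png

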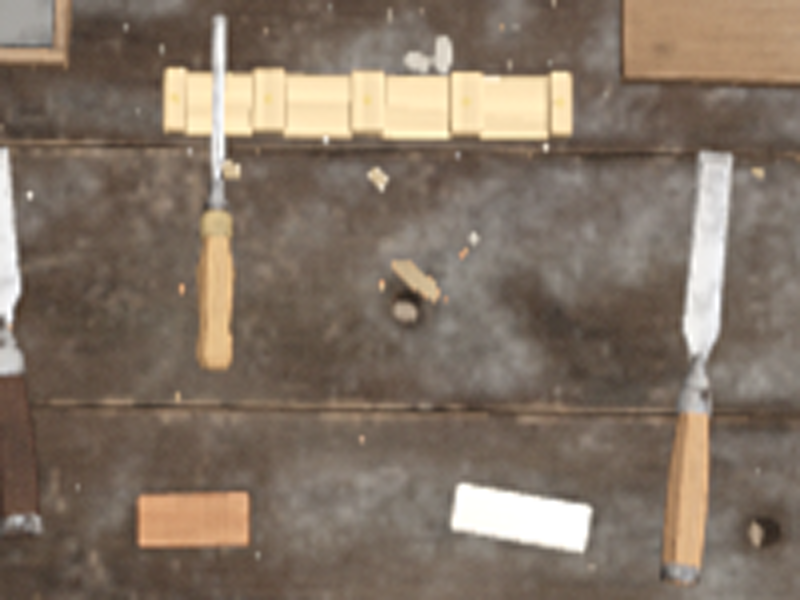

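In the top view the narrow chisel lies centred in its notch (columns 186 to 253, blade at 219), with mid-blade on the rest. The medium chisel is gripped, so I'll carry it over.

Call:
drive_tool:
  targets:
    - {"jaw":0,"travel":[0,0,-0.02],"twist":0}
    - {"jaw":0,"travel":[0,0,-0.05],"twist":0}
    - {"jaw":0,"travel":[0,0.005,-0.08],"twist":0}
    - {"jaw":0,"travel":[0.005,0.025,-0.095],"twist":0}
    - {"jaw":0,"travel":[0.02,0.055,-0.1],"twist":0}
    - {"jaw":0,"travel":[0.03,0.09,-0.1],"twist":0}
    - {"jaw":0,"travel":[0.045,0.125,-0.1],"twist":0}
    - {"jaw":0,"travel":[0.06,0.16,-0.1],"twist":0}

```text
t: 9.93
eef_pos: [501.6, 199.2, 104.5]
tcp_rot: [-3.142, -0.0, -0.056]
ft_force: [1.2, 0.7, -3.1]
opening: 0.254
grip_force: 30.0
```

Call:
drive_tool:
  targets:
    - {"jaw":0,"travel":[0.015,0.035,0],"twist":-0.01}
    - {"jaw":0,"travel":[0.03,0.07,0],"twist":-0.02}
    - {"jaw":0,"travel":[0.045,0.105,0],"twist":-0.03}
    - {"jaw":0,"travel":[0.058,0.135,0],"twist":-0.05}
    - {"jaw":0,"travel":[0.067,0.16,0],"twist":-0.064}
    - {"jaw":0,"travel":[0.072,0.173,0],"twist":-0.064}
    - {"jaw":0,"travel":[0.072,0.173,0],"twist":-0.064}
    - {"jaw":0,"travel":[0.072,0.173,0],"twist":-0.064}

```text
t: 10.6
eef_pos: [563.4, 23.7, 104.0]
tcp_rot: [-3.141, 0.0, 0.005]
ft_force: [0.1, 0.2, -2.2]
opening: 0.254
grip_force: 30.0
```

Call:
drive_tool:
  targets:
    - {"jaw":0,"travel":[0.001,-0.001,0.03],"twist":0}
    - {"jaw":0,"travel":[0.001,-0.001,0.055],"twist":0}
    - {"jaw":0,"travel":[0.001,-0.001,0.075],"twist":0}
    - {"jaw":0,"travel":[0.001,-0.001,0.09],"twist":0}
    - {"jaw":0,"travel":[0.001,-0.001,0.0985],"twist":0}
    - {"jaw":0,"travel":[0.001,-0.001,0.0985],"twist":0}
    - {"jaw":0,"travel":[0.001,-0.001,0.0985],"twist":0}
    - {"jaw":0.5,"travel":[0.001,-0.001,0.0985],"twist":0}

```text
t: 11.27
eef_pos: [564.9, 25.5, 6.2]
tcp_rot: [3.142, -0.001, 0.007]
ft_force: [0.5, 0.1, 0.1]
opening: 0.287
grip_force: 0.0
```

Call:
drive_tool:
  targets:
    - {"jaw":0.5,"travel":[0,0,0],"twist":0}
    - {"jaw":0.5,"travel":[0,0,0],"twist":0}
    - {"jaw":0.5,"travel":[0,0,0],"twist":0}
    - {"jaw":0.5,"travel":[0,0,0],"twist":0}
    - {"jaw":0.5,"travel":[0,0,-0.03],"twist":0}
    - {"jaw":0.5,"travel":[0,0,-0.07],"twist":0}
    - {"jaw":0.5,"travel":[0,0,-0.11],"twist":0}
    - {"jaw":0.5,"travel":[0,0,-0.115],"twist":0}

```text
t: 11.93
eef_pos: [567.0, 24.6, 126.7]
tcp_rot: [3.141, -0.009, 0.007]
ft_force: [0.2, -0.3, 0.8]
opening: 0.502
grip_force: 0.0
```

Call:
drive_tool:
  targets:
    - {"jaw":0.55,"travel":[-0.015,0.038,0],"twist":0}
    - {"jaw":0.55,"travel":[-0.032,0.075,0],"twist":0.04}
    - {"jaw":0.55,"travel":[-0.05,0.112,0],"twist":0.08}
    - {"jaw":0.55,"travel":[-0.067,0.15,0],"twist":0.114}
    - {"jaw":0.55,"travel":[-0.084,0.187,0],"twist":0.114}
    - {"jaw":0.55,"travel":[-0.1,0.225,0],"twist":0.114}
    - {"jaw":0.55,"travel":[-0.116,0.25,0],"twist":0.114}
    - {"jaw":0.55,"travel":[-0.1235,0.263,0],"twist":0.114}

```text
t: 12.6
eef_pos: [441.3, -241.8, 120.5]
tcp_rot: [3.141, -0.0, -0.11]
ft_force: [0.2, 0.3, 0.7]
opening: 0.55
grip_force: 0.0
```

Call:
drive_tool:
  targets:
    - {"jaw":0.55,"travel":[0,0,0],"twist":0}
    - {"jaw":0.55,"travel":[0,0,0],"twist":0}
    - {"jaw":0.55,"travel":[0,0,0],"twist":0}

```text
t: 12.85
eef_pos: [443.2, -238.5, 120.6]
tcp_rot: [-3.142, -0.0, -0.107]
ft_force: [0.9, -0.2, -0.2]
opening: 0.55
grip_force: 0.0
```

Run:
```python
from cell import state, read_camera
import cv2,pickle
from h import *
s=state();print(s['t'],s['eef_pos'],s['tcp_rot'],s['opening'],s['joints'][5])
c=read_camera('wrist');pickle.dump(c,open('w5.pkl','wb'))
a=c['frame'][:,:,::-1]
c=read_camera('top');pickle.dump(c,open('top3.pkl','wb'))
b=cv2.resize(c['frame'][180:330,260:360][:,:,::-1],(320,480),interpolation=cv2.INTER_CUBIC)
cv2.imwrite('pics/w5.png',np.hstack([a[:,100:560],b]))
```

```text
12.85 [ 443.22924854 -238.50806881  120.58281183] [-3.14154542e+00 -2.12293220e-05 -1.07105122e-01] 0.5499067864379421 1.052838679768555
```

View pics/w5.png

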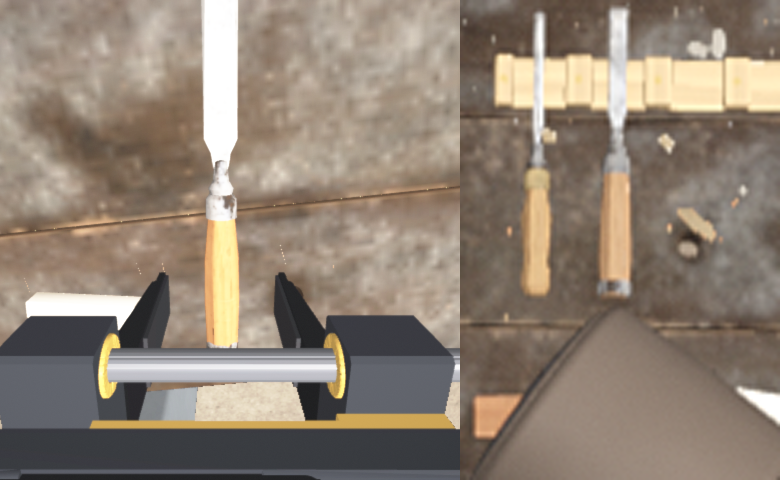

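The medium chisel lies well in the second notch (column 618 between 592 and 645). The broad handle is centred and aligned under the jaws, so I'll grip it.

Call:
drive_tool:
  targets:
    - {"jaw":0.55,"travel":[0,0,0.04],"twist":0}
    - {"jaw":0.55,"travel":[0,0,0.08],"twist":0}
    - {"jaw":0.55,"travel":[0,0,0.105],"twist":0}
    - {"jaw":0.55,"travel":[0,0,0.117],"twist":0}
    - {"jaw":0,"travel":[0,0,0.117],"twist":0}
    - {"jaw":0,"travel":[0,0,0.117],"twist":0}
    - {"jaw":0,"travel":[0,0,0.117],"twist":0}
    - {"jaw":0,"travel":[0,0,0.117],"twist":0}

```text
t: 13.62
eef_pos: [443.4, -238.7, 3.9]
tcp_rot: [3.141, -0.001, -0.106]
ft_force: [0.5, -0.2, 0.0]
opening: 0.324
grip_force: 0.0
```

Call:
drive_tool:
  targets:
    - {"jaw":0,"travel":[0,0,0],"twist":0}
    - {"jaw":0,"travel":[0,0,0],"twist":0}
    - {"jaw":0,"travel":[0,0,0],"twist":0}
    - {"jaw":0,"travel":[0,0,0],"twist":0}
    - {"jaw":0,"travel":[0,0,0],"twist":0}

```text
t: 14.03
eef_pos: [443.2, -239.0, 3.9]
tcp_rot: [3.141, -0.001, -0.107]
ft_force: [1.2, 3.3, 4.9]
opening: 0.238
grip_force: 29.9
```

Call:
drive_tool:
  targets:
    - {"jaw":0,"travel":[0,0,-0.02],"twist":0}
    - {"jaw":0,"travel":[0,0,-0.05],"twist":0}
    - {"jaw":0,"travel":[0,0,-0.08],"twist":0}
    - {"jaw":0,"travel":[0.01,-0.015,-0.1],"twist":-0.02}
    - {"jaw":0,"travel":[0.02,-0.04,-0.1],"twist":-0.05}
    - {"jaw":0,"travel":[0.035,-0.075,-0.1],"twist":-0.08}
    - {"jaw":0,"travel":[0.055,-0.11,-0.1],"twist":-0.114}
    - {"jaw":0,"travel":[0.07,-0.145,-0.1],"twist":-0.114}

```text
t: 14.7
eef_pos: [529.0, -101.3, 103.7]
tcp_rot: [3.141, -0.0, 0.008]
ft_force: [0.1, -0.2, -2.4]
opening: 0.238
grip_force: 29.9
```

Run:
```python
from cell import state
s=state();print(s['eef_pos'],s['tcp_rot'],s['opening'],s['grip_force'])
```

```text
[ 529.03700173 -101.28035806  103.6980716 ] [ 3.14118036e+00 -4.65029187e-04  7.90184633e-03] 0.23816209866761665 29.878996472034487
```

Call:
drive_tool:
  targets:
    - {"jaw":0,"travel":[0.018,-0.03,0],"twist":0}
    - {"jaw":0,"travel":[0.03,-0.05,0],"twist":0}
    - {"jaw":0,"travel":[0.034,-0.057,0],"twist":0}
    - {"jaw":0,"travel":[0.034,-0.057,0],"twist":0}
    - {"jaw":0,"travel":[0.034,-0.057,0.03],"twist":0}
    - {"jaw":0,"travel":[0.034,-0.057,0.055],"twist":0}
    - {"jaw":0,"travel":[0.034,-0.057,0.07],"twist":0}
    - {"jaw":0,"travel":[0.034,-0.057,0.07],"twist":0}

```text
t: 15.37
eef_pos: [559.5, -46.3, 30.8]
tcp_rot: [-3.141, 0.005, 0.006]
ft_force: [-1.1, -0.5, -2.7]
opening: 0.236
grip_force: 29.9
```

Call:
drive_tool:
  targets:
    - {"jaw":0,"travel":[0,0,0.015],"twist":0}
    - {"jaw":0,"travel":[0,0,0.025],"twist":0}
    - {"jaw":0,"travel":[0,0,0.0295],"twist":0}
    - {"jaw":0,"travel":[0,0,0.0295],"twist":0}
    - {"jaw":0.5,"travel":[0,0,0.0295],"twist":0}
    - {"jaw":0.5,"travel":[0,0,0.0295],"twist":0}
    - {"jaw":0.5,"travel":[0,0,0.0295],"twist":0}
    - {"jaw":0.5,"travel":[0,0,0.0295],"twist":0}

```text
t: 16.03
eef_pos: [561.9, -45.2, 4.6]
tcp_rot: [3.141, -0.001, 0.007]
ft_force: [1.0, 1.0, 0.3]
opening: 0.464
grip_force: 0.0
```

Call:
drive_tool:
  targets:
    - {"jaw":0.55,"travel":[0,0,-0.03],"twist":0}
    - {"jaw":0.55,"travel":[0,0,-0.07],"twist":0}
    - {"jaw":0.6,"travel":[0,0,-0.11],"twist":0}
    - {"jaw":0.6,"travel":[-0.01,-0.025,-0.115],"twist":0}
    - {"jaw":0.6,"travel":[-0.025,-0.06,-0.115],"twist":0}
    - {"jaw":0.6,"travel":[-0.04,-0.1,-0.115],"twist":0}
    - {"jaw":0.6,"travel":[-0.055,-0.135,-0.115],"twist":0}
    - {"jaw":0.6,"travel":[-0.07,-0.17,-0.115],"twist":0}

```text
t: 16.7
eef_pos: [489.6, 125.8, 119.6]
tcp_rot: [-3.142, -0.001, 0.006]
ft_force: [1.0, 0.5, -0.5]
opening: 0.601
grip_force: 0.0
```

Call:
drive_tool:
  targets:
    - {"jaw":0.6,"travel":[-0.012,-0.035,0],"twist":-0.03}
    - {"jaw":0.6,"travel":[-0.025,-0.07,0],"twist":-0.07}
    - {"jaw":0.6,"travel":[-0.035,-0.1,0],"twist":-0.125}
    - {"jaw":0.6,"travel":[-0.038,-0.111,0],"twist":-0.125}
    - {"jaw":0.6,"travel":[-0.038,-0.111,0],"twist":-0.125}
    - {"jaw":0.6,"travel":[-0.038,-0.111,0],"twist":-0.125}

```text
t: 17.2
eef_pos: [451.9, 235.1, 119.2]
tcp_rot: [3.141, -0.0, 0.132]
ft_force: [0.1, 0.1, 0.4]
opening: 0.597
grip_force: 0.0
```

Run:
```python
from cell import state, read_camera
import cv2,pickle
from h import *
s=state();print(s['t'],s['eef_pos'],s['tcp_rot'],s['opening'],s['joints'][5])
c=read_camera('wrist');pickle.dump(c,open('w6.pkl','wb'))
a=c['frame'][:,:,::-1]
c=read_camera('top');pickle.dump(c,open('top4.pkl','wb'))
b=cv2.resize(c['frame'][180:330,260:380][:,:,::-1],(384,480),interpolation=cv2.INTER_CUBIC)
cv2.imwrite('pics/w6.png',np.hstack([a[:,130:540],b]))
```

```text
17.2 [451.85321755 235.07804506 119.20603066] [ 3.14140363e+00 -2.94239118e-04  1.32297535e-01] 0.5968719412275564 1.7888763760759039
```

View pics/w6.png

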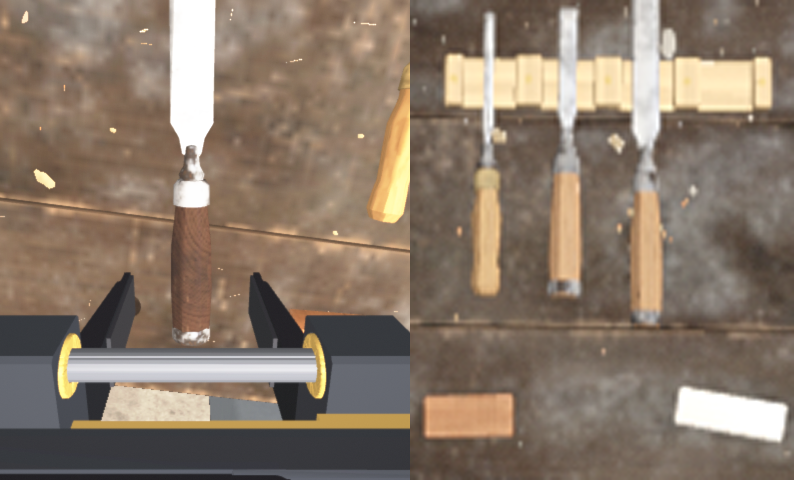

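The first three chisels lie in order in their notches, and the offcuts haven't moved. The widest chisel is centred under the jaws, handle at column 192 of the crop.

Call:
drive_tool:
  targets:
    - {"jaw":0.6,"travel":[0,0,0.04],"twist":0}
    - {"jaw":0.6,"travel":[0,0,0.08],"twist":0}
    - {"jaw":0.6,"travel":[0,0,0.105],"twist":0}
    - {"jaw":0.6,"travel":[0,0,0.115],"twist":0}
    - {"jaw":0,"travel":[0,0,0.115],"twist":0}
    - {"jaw":0,"travel":[0,0,0.115],"twist":0}
    - {"jaw":0,"travel":[0,0,0.115],"twist":0}
    - {"jaw":0,"travel":[0,0,0.115],"twist":0}

```text
t: 17.97
eef_pos: [452.6, 235.1, 5.6]
tcp_rot: [-3.141, -0.002, 0.131]
ft_force: [0.3, 0.3, -1.0]
opening: 0.372
grip_force: 0.0
```

Call:
drive_tool:
  targets:
    - {"jaw":0,"travel":[0,0,0],"twist":0}
    - {"jaw":0,"travel":[0,0,0],"twist":0}
    - {"jaw":0,"travel":[0,0,0],"twist":0}
    - {"jaw":0,"travel":[0,0,0],"twist":0}
    - {"jaw":0,"travel":[0,0,0],"twist":0}

```text
t: 18.38
eef_pos: [452.4, 235.2, 5.3]
tcp_rot: [-3.141, -0.002, 0.132]
ft_force: [-0.5, -2.2, 9.5]
opening: 0.294
grip_force: 30.0
```

Call:
drive_tool:
  targets:
    - {"jaw":0,"travel":[0,0,-0.02],"twist":0}
    - {"jaw":0,"travel":[0,0,-0.05],"twist":0}
    - {"jaw":0,"travel":[0,0,-0.085],"twist":0}
    - {"jaw":0,"travel":[0.003,0.015,-0.1],"twist":0}
    - {"jaw":0,"travel":[0.008,0.045,-0.1],"twist":0}
    - {"jaw":0,"travel":[0.015,0.085,-0.1],"twist":0}
    - {"jaw":0,"travel":[0.022,0.12,-0.1],"twist":0}
    - {"jaw":0,"travel":[0.028,0.16,-0.1],"twist":0}

```text
t: 19.05
eef_pos: [500.8, 79.1, 104.7]
tcp_rot: [3.141, -0.001, 0.133]
ft_force: [0.1, 0.9, -2.1]
opening: 0.296
grip_force: 30.0
```

Call:
drive_tool:
  targets:
    - {"jaw":0,"travel":[0.007,0.038,0],"twist":0.03}
    - {"jaw":0,"travel":[0.014,0.076,0],"twist":0.06}
    - {"jaw":0,"travel":[0.02,0.114,0],"twist":0.09}
    - {"jaw":0,"travel":[0.026,0.15,0],"twist":0.125}
    - {"jaw":0,"travel":[0.031,0.18,0],"twist":0.125}
    - {"jaw":0,"travel":[0.0345,0.202,0],"twist":0.125}
    - {"jaw":0,"travel":[0.0345,0.202,0],"twist":0.125}
    - {"jaw":0,"travel":[0.0345,0.202,0],"twist":0.125}

```text
t: 19.72
eef_pos: [561.0, -116.3, 104.1]
tcp_rot: [-3.141, 0.0, 0.005]
ft_force: [-0.5, 1.4, -2.7]
opening: 0.295
grip_force: 30.0
```

Call:
drive_tool:
  targets:
    - {"jaw":0,"travel":[0.001,-0.001,0.03],"twist":0}
    - {"jaw":0,"travel":[0.001,-0.001,0.055],"twist":0}
    - {"jaw":0,"travel":[0.001,-0.001,0.075],"twist":0}
    - {"jaw":0,"travel":[0.001,-0.001,0.09],"twist":0}
    - {"jaw":0,"travel":[0.001,-0.001,0.0985],"twist":0}
    - {"jaw":0,"travel":[0.001,-0.001,0.0985],"twist":0}
    - {"jaw":0,"travel":[0.001,-0.001,0.0985],"twist":0}
    - {"jaw":0.5,"travel":[0.001,-0.001,0.0985],"twist":0}

```text
t: 20.38
eef_pos: [562.5, -114.0, 6.3]
tcp_rot: [3.141, -0.001, 0.007]
ft_force: [-0.2, 0.3, 1.1]
opening: 0.326
grip_force: 0.0
```

Call:
drive_tool:
  targets:
    - {"jaw":0.5,"travel":[0,0,0],"twist":0}
    - {"jaw":0.5,"travel":[0,0,0],"twist":0}
    - {"jaw":0.5,"travel":[0,0,0],"twist":0}
    - {"jaw":0.5,"travel":[0,0,0],"twist":0}
    - {"jaw":0.5,"travel":[0,0,-0.03],"twist":0}
    - {"jaw":0.5,"travel":[0,0,-0.07],"twist":0}
    - {"jaw":0.5,"travel":[0,0,-0.11],"twist":0}
    - {"jaw":0.5,"travel":[0,0,-0.15],"twist":0}

```text
t: 21.05
eef_pos: [561.9, -114.5, 157.4]
tcp_rot: [-3.142, 0.001, 0.007]
ft_force: [-0.0, 0.1, -0.0]
opening: 0.5
grip_force: 0.0
```

Call:
drive_tool:
  targets:
    - {"jaw":0.5,"travel":[-0.02,0.03,-0.03],"twist":0}
    - {"jaw":0.5,"travel":[-0.04,0.07,-0.06],"twist":0}
    - {"jaw":0.5,"travel":[-0.06,0.1,-0.08],"twist":0}
    - {"jaw":0.5,"travel":[-0.08,0.14,-0.08],"twist":0}
    - {"jaw":0.5,"travel":[-0.1,0.18,-0.08],"twist":0}
    - {"jaw":0.5,"travel":[-0.1,0.22,-0.08],"twist":0}
    - {"jaw":0.5,"travel":[-0.1,0.25,-0.08],"twist":0}
    - {"jaw":0.5,"travel":[-0.1,0.25,-0.08],"twist":0}

```text
t: 21.72
eef_pos: [462.9, -370.7, 235.8]
tcp_rot: [3.14, -0.001, 0.003]
ft_force: [-0.6, 0.5, -0.1]
opening: 0.501
grip_force: 0.0
```

Run:
```python
from cell import state, read_camera
import cv2
from h import *
s=state();print(s['t'],s['eef_pos'],s['ft_force'])
c=read_camera('top')
cv2.imwrite('pics/end.png',cv2.resize(c['frame'][175:325,240:400][:,:,::-1],(640,600),interpolation=cv2.INTER_CUBIC))
```

```text
21.7167 [ 462.91958995 -370.6902645   235.78922251] [-0.61572224  0.52622635 -0.13273256]
```

View pics/end.png

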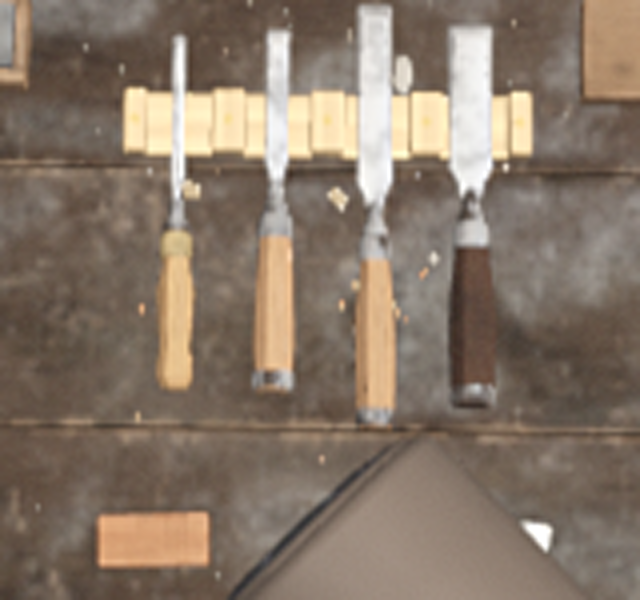

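All four chisels lie in order in their notches (columns 178, 279, 375 and 471), square to the rest. The brown offcut is where it was. The arm hides most of the pale one here, but it hadn't moved in the previous view. I'll hand it in.

```bash
python3 -c "
from cell import job_done
print(job_done())"
```

```text
the job is handed in; nothing more can be done
None
```

I laid all four chisels in the rest, one to a notch, narrowest at the oilstone's end to widest at the lid's end, and handed the job in at about 22 s; no verdict came back.

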